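Fit the U-bolt over the support rod of the bench bracket

TASK

Lift the U-bolt with the blue grip out of its parking block, pass both its legs down round the steel rod of the bench bracket and through the two holes of the brass plate beneath at once, and push it fully home, upright, until its crown rests on the rod; then let go. The plate may stand a little to either side of the bracket's middle along the rod, so find the holes by feel, gently: never press the U-bolt against the bracket with more than 30 N. Leave the bottles, glassware and other things on the worktop where they are.

Things in the scene. Friction and masses are not known exactly. Their poses are not given: they have to be found in the camera images.
- ubolt_grip (a point): Centre of the U-bolt's blue plastic grip: 16 mm along x, 26 mm along y, 50 mm tall along z. Its two flat faces across x are the ones to pinch (fingers close along x). Axes as for ubolt_foot, which lies 73 mm below along z.
- ubolt_foot (a point): Midpoint between the leg tips of the loose steel U-bolt (0.12 kg). z up the legs, y from leg to leg, same after a half turn. Legs round, 6 mm thick, axes 30 mm apart, tips rounded; inside of the crown 46 mm above the tips, grip from 48 to 98 mm above them. It starts upright in the parking block, tips 6 mm above the worktop, with some play.
- parking_block: Fixed grey plastic block, 44 (x) x 70 (y) x 32 mm tall, with two holes of 7.5 mm, 26 mm deep, at y = +15 and -15 mm, in which the U-bolt stands. Origin at the centre of its underside, z up.
- bracket: Fixed bench bracket; origin at the centre of the underside of its 134 (x) x 80 (y) mm foot, on the worktop; z up, x along its rod. Pillars at x = -54 and +54 mm (14 mm thick, 51 tall) carry the rod. Under the rod lies a brass plate, top at z = 34 mm. U-bolt fully home: crown on the rod, leg tips at z = 8 mm.
- rod_middle (a point): Middle of the bracket, on the axis of its level steel rod, 45 mm above the worktop (axes as the bracket's). The rod is 18 mm thick (top at z = 54) and runs along x from -72 to +68 mm; past its +x end is a ring, 50 mm outer diameter, centre at x = 87 mm.
- plate_level (a point): Middle of the bracket at the brass plate's top, z = 34 mm: not the holes. Plate 60 x 60 x 12 mm, two 8 mm through holes at y = +15 and -15, their common x anywhere from -12 to +12 mm, not measured; the plate does not shift. Below it spring noses grip the legs: with the tips at about z = 16 mm the U-bolt needs a push of 4 to 8 N to pass them, then drags lightly until home.
- dropper_bottle: Bystander: amber dropper bottle with a red teat, 38 mm across, 111 tall. Origin at the centre of its underside.
- glass_beaker: Bystander: small glass beaker, 45 mm across, 58 tall. Origin at the centre of its underside.
- glass_vial: Bystander: slim clear vial, 26 mm across, 118 tall. Origin at the centre of its underside.
- bench_timer: Bystander: white bench timer with coloured keys, 58 x 62 x 20 mm. Origin at the centre of its underside.
- red_pen: Bystander: red marker pen, 118 mm long, 13 thick, lying. Origin at the centre of its underside.
- glass_box: Bystander: small blue and white box of cover glasses, 31 x 31 x 20 mm. Origin at the centre of its underside.
- ubolt: The loose U-bolt as a whole; its origin and axes are those of ubolt_foot.

How it is judged (in metres and radians):
On the way, in this order (a step that is already met when the one before it is completed fails the run):
1. the U-bolt is lifted clear of the parking block (z of ubolt_foot in the frame of parking_block above 0.04 m), for 0.1 s.
2. both legs stand astride the rod and have entered the two holes of the plate (x of ubolt_foot in the frame of bracket between -0.02 and 0.02 m and y of ubolt_foot in the frame of bracket between -0.005 and 0.005 m and angle between the z axis of ubolt_foot and the z axis of bracket, either way round below 0.12 rad and z of ubolt_foot in the frame of bracket below 0.029 m), for 0.1 s.
At the end, for the whole second after the job is handed in: The U-bolt stands still and released, through both plate holes astride the rod, fully home: leg tips 4 to 10.5 mm above the worktop (seated: 8), within 5 mm of the rod axis sideways and 20 mm of the bracket middle along it, within 0.12 rad of upright (x of ubolt_foot in the frame of bracket between -0.02 and 0.02 m and y of ubolt_foot in the frame of bracket between -0.005 and 0.005 m and angle between the z axis of ubolt_foot and the z axis of bracket, either way round below 0.12 rad and z of ubolt_foot in the frame of bracket between 0.004 and 0.0105 m and linear speed of ubolt below 0.02 m/s); the robot touches nothing.
It fails at once if the U-bolt is pressed against the bracket (plate, rod or pillars) with more than 30 N (contact force between ubolt and bracket above 30 N).
It fails at once if a bystander is moved by more than 20 mm (distance of any of dropper_bottle, glass_beaker, glass_vial, bench_timer, red_pen, glass_box from where it was at the start of the episode above 0.02 m).
It also fails if it takes over 64 s, if anything falls off the work surface, if the arm or the gripper's body presses on something with over 40 N, if the wrist force passes 120 N, or if a joint passes its speed limit or range.

ROBOT

A 6-joint arm with a two-finger parallel gripper is mounted at the origin on a cart in front of the work surface, level with it; the furniture and walls round the work are solid. World frame = base frame: x ahead of the robot, y to its left, z up, the work surface at z = 0. Lengths are in m, angles in degrees, forces in N, time in s.
With the tool pointing down it reaches from about 0.3 to 0.75 m from the base axis. Payload 8.5 kg.
Tool frame: the origin (TCP) lies at the very end of the fingers, on their centre line; the grasp point (between the pads) lies 19 mm behind it (env.tcp_to_grasp is the distance from the TCP to the grasp point, in m); z points along the fingers, y is the line along which they close (so a half turn about z gives the same grasp; the last joint's range is limited). The gripper opens to 85 mm and grips with 20 to 120 N. Pads are 22 mm wide; open, the fingers measure 114 mm over their backs; the gripper's body (76 mm by 85 mm) begins 54 mm behind the grasp point. The pads swing forward as they close: fully open they stand 13 mm farther back than shut.
Start: joints at [-81.033, 21.807, 74.336, -0, 83.858, -12.336], TCP at [0.2, -0.512, 0.231] pointing down, gripper open.
Joint ranges: [-178.18, 178.18], [-50.72, 133.34], [12.68, 142.11], [-81.47, 261.47], [9.98, 163.14], [-165.26, 165.26]. Speed limits (degrees/s): [136.94, 136.94, 180, 180, 180, 180].

INTERFACE

Orientations are given as a 3x3 rotation matrix whose columns are the frame's x, y, z axes.
In Python, from rig import status, get_image, env gives the robot as it stands.
- The arm moves only by the shell command python3 -m handwheel 'ROWS' [FORCE]. ROWS is text: rows parted by semicolons, each of 7 numbers parted by spaces: the shift along the world's x, y, z in cm, then the turn, a rotation vector about the world's x, y, z in degrees, then the opening, from 0 (shut) to 1 (fully open). In form: dx dy dz wx wy wz gripper; .... A call has 1 to 8 rows; each row is the pose to reach, as a shift and turn from the pose commanded when the call began; what a row does not reach only later rows make up. A row lasts 1/12 s, in which the tool goes at most 41.7 mm and 7.16 degrees, less where a joint would pass 70% of its speed; a pose out of reach is approached as far as the arm can. A call with a gripper value outside its range is refused whole. The fingers move at their own pace and stop on an object; FORCE is the grip in N (left out, the last holds). Time passes only in rows, so rows that repeat a pose let the fingers close. It gives the time, the measured TCP pose, the force, the opening and the grip force at its end, in the units of the state.
- status.observe(): the state, without advancing time (a new reading comes with each control period).
- get_image(name): name is "scene" or "top" or "wrist"; returns a dict with "color" (420x560x3 uint8, red, green, blue), "vertical_fov" (degrees; the focal length in pixels is half the picture's height over the tangent of half this angle, whatever the lens; pixels are square), "cx", "cy" (the principal point, pixels), "xyz" and "orientation" of the camera in the world. Camera axes: x right, y down, z forward; pixel columns grow to the right and rows downward; lengths in m; the calibration is good to about 2 mm. A picture is of the moment at which its call begins. There is no depth.
- env.close_job(): hands the job in; it is judged then, once.
The state is a dict: "time_s": time; "q": joint angles; "qvel": joint speeds; "joint_efforts": joint torques, N m; "position": TCP position; "tool_rot": TCP orientation; "ft_force": force on the tool from outside, world axes, zero at the start; "wrist_torque": the same for the moment, N m; "grip_width": finger opening in m; "gripper_force": force on a finger pad.
Only numpy, scipy, OpenCV 4.12 (cv2) and the standard library are available. Lean on these libraries where they do the work, as an engineer would, in place of code of your own. Each camera call takes 0.05 s, during which the arm holds its last target. There are 200 camera calls.

## Working session

There is one attempt and no reset: what is moved stays moved. The work goes in short steps, Python scripts to look and compute and a shell command to move; the robot and the scene stay as the last step left them, time stands still between calls to the robot, and variables do not carry over. Pictures are saved under pics/ and viewed, at most 13 in all, crops included, and the job is handed in when it is done.

```bash
mkdir -p pics; ls; cat > h.py <<'E'
import numpy as np, cv2
from rig import status, get_image, env
def f(im): return im["color"].shape[0]/2/np.tan(np.radians(im["vertical_fov"])/2)
def ray(im,u,v,z):
    d=np.array(im["orientation"])@np.array([(u-im["cx"])/f(im),(v-im["cy"])/f(im),1])
    o=np.array(im["xyz"]); return o+d*(z-o[2])/d[2]
def proj(im,p):
    c=np.array(im["orientation"]).T@(np.array(p)-im["xyz"]); return [c[0]/c[2]*f(im)+im["cx"],c[1]/c[2]*f(im)+im["cy"]]
E
python3 - <<'E'
from h import *
import pickle
for n in("scene","top"):
    im=get_image(n); pickle.dump(im,open(n+".pkl","wb")); cv2.imwrite(f"pics/{n}0.png",im["color"][:,:,::-1]); print(n,np.round(im["xyz"],3),np.round(im["orientation"],2).tolist(),im["vertical_fov"])
s=status.observe(); print(s["position"],np.round(s["tool_rot"],3),s["ft_force"],s["grip_width"])
E
```

```text
pics
scene [-0.133  1.029  0.598] [[-0.82, -0.24, 0.52], [-0.58, 0.31, -0.76], [0.02, -0.92, -0.39]] 50.37393782628504
top [0.444 0.08  1.174] [[0.01, -1.0, 0.09], [-1.0, -0.01, -0.01], [0.01, -0.09, -1.0]] 51.11550678124122
[ 0.19976805 -0.51217494  0.23079296] [[ 0.932  0.363 -0.   ]
 [ 0.363 -0.932  0.001]
 [ 0.    -0.001 -1.   ]] [-0.76230993 -0.49023068 -0.25252813] 0.08568280778949955
```

View pics/top0.png

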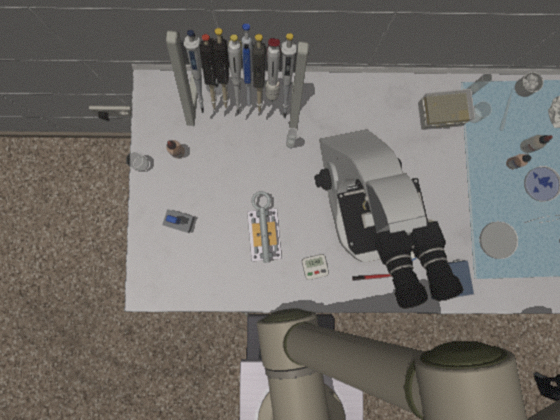

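View pics/scene0.png

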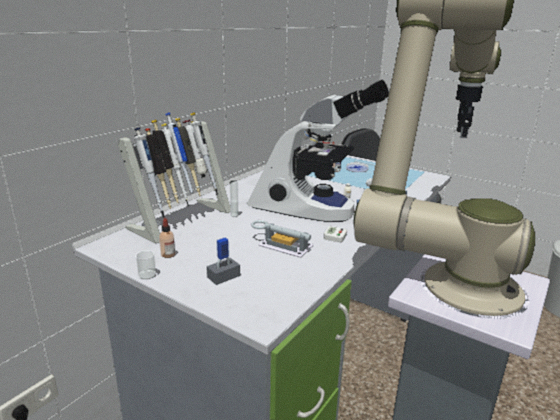

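The top view shows the block and blue grip at about (179,220), the bracket plate at (265,235) and its ring at (262,200). The scene view shows the grip at (223,249). Next I measure with masks.

```bash
python3 - <<'E'
from h import *
import pickle
T=pickle.load(open("top.pkl","rb"));S=pickle.load(open("scene.pkl","rb"))
def blob(im,lo,hi,box):
    u0,v0,u1,v1=box; h=cv2.cvtColor(im["color"],cv2.COLOR_RGB2HSV)[v0:v1,u0:u1]
    m=cv2.inRange(h,lo,hi); k,l,st,c=cv2.connectedComponentsWithStats(m); i=1+np.argmax(st[1:,4])
    pts=np.argwhere(l==i)[:,::-1]+[u0,v0]; return pts.astype(np.float32),pts.mean(0),st[i,4]
gt=blob(T,(105,120,40),(130,255,255),(150,200,205,240)); gs=blob(S,(105,120,40),(130,255,255),(205,225,240,270))
def tri(a,b):
    A=[];B=[]
    for im,p in((T,a),(S,b)):
        d=np.array(im["orientation"])@np.array([(p[0]-im["cx"])/f(im),(p[1]-im["cy"])/f(im),1]);d/=np.linalg.norm(d)
        M=np.eye(3)-np.outer(d,d);A.append(M);B.append(M@im["xyz"])
    return np.linalg.lstsq(np.vstack(A),np.hstack(B),rcond=None)[0]
print("grip",gt[1:],gs[1:],tri(gt[1],gs[1]))
# block
b=blob(T,(0,0,50),(180,90,135),(155,200,205,240)); r=cv2.minAreaRect(b[0]); print("block",b[2],r,[np.round(ray(T,*p,.025),3) for p in cv2.boxPoints(r)])
b=blob(T,(8,110,100),(28,255,255),(245,205,290,265)); p=blob(T,(8,110,100),(28,255,255),(245,205,290,265))[0]
h=cv2.cvtColor(T["color"],cv2.COLOR_RGB2HSV)[200:270,240:290]; m=cv2.inRange(h,(8,110,100),(28,255,255)); pts=(np.argwhere(m)[:,::-1]+[240,200]).astype(np.float32)
r=cv2.minAreaRect(pts); print("plate",len(pts),r,[np.round(ray(T,*q,.034),3) for q in cv2.boxPoints(r)], ray(T,*r[0],.034))
print("ring",ray(T,262,200,.045),ray(T,265.5,261,.045))
big=[cv2.resize(T["color"][185:275,150:300],None,fx=5,fy=5,interpolation=cv2.INTER_CUBIC)]
cv2.imwrite("pics/crop1.png",big[0][:,:,::-1])
E
```

```text
grip (array([171.08, 218.86]), np.int32(50)) (array([222.18562874, 247.69461078]), np.int32(167)) [0.51191734 0.32863432 0.0813138 ]
block 490 ((179.7431182861328, 220.52294921875), (31.6082706451416, 18.00713348388672), 16.699243545532227) [array([0.501, 0.365, 0.025]), array([0.547, 0.353, 0.025]), array([0.523, 0.274, 0.025]), array([0.478, 0.286, 0.025])]
plate 284 ((264.0000305175781, 233.50003051757812), (22.181255340576172, 22.000186920166016), 84.80557250976562) [array([0.506, 0.13 , 0.034]), array([0.511, 0.073, 0.034]), array([0.454, 0.068, 0.034]), array([0.448, 0.124, 0.034])] [0.47971981 0.09905786 0.034     ]
ring [0.56579658 0.10483747 0.045     ] [0.40926735 0.09440369 0.045     ]
```

View pics/crop1.png

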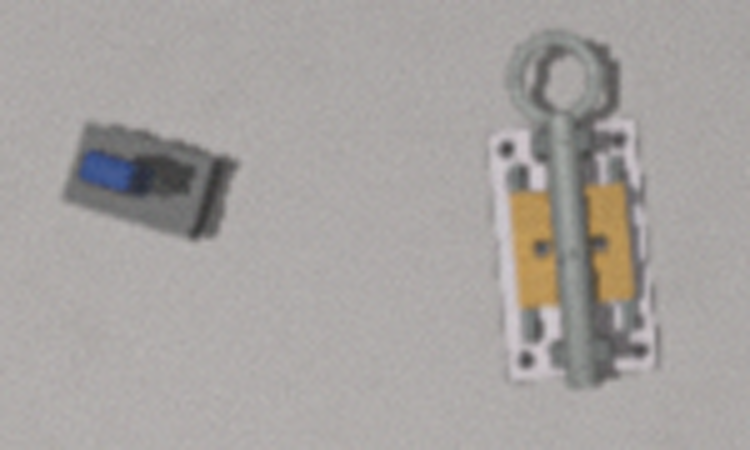

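The crop shows both plate holes, at (541,247) and (599,242), which is (258.3,234.4) and (269.8,233.4) in the full top image. They sit near the bracket middle. The block is tilted about 16° and the bracket about 5°.

```bash
python3 - <<'E'
from h import *
import pickle
T=pickle.load(open("top.pkl","rb"));S=pickle.load(open("scene.pkl","rb"))
def tri(a,b):
    A=[];B=[]
    for im,p in((T,a),(S,b)):
        d=np.array(im["orientation"])@np.array([(p[0]-im["cx"])/f(im),(p[1]-im["cy"])/f(im),1]);d/=np.linalg.norm(d)
        M=np.eye(3)-np.outer(d,d);A.append(M);B.append(M@im["xyz"])
    return np.linalg.lstsq(np.vstack(A),np.hstack(B),rcond=None)[0].round(3)
print("eyepiece",tri((408,300),(385,90)),tri((443,297),(385,90)))
P=lambda u,v,z:ray(T,u/5+150-.4,v/5+185-.4,z)
L,R=P(541,247,.034),P(599,242,.034); print("holes",L,R,(L+R)/2,np.linalg.norm(L-R), "yaw",np.degrees(np.arctan2(-(L-R)[0],(L-R)[1])))
c=[P(u,v,0.006) for u,v in((492,130),(634,120),(657,368),(513,380))];print("foot",np.round(c,3),np.mean(c,0),[np.degrees(np.arctan2(*(c[a]-c[b])[1::-1])) for a,b in((0,3),(1,2))],np.linalg.norm(c[0]-c[3]),np.linalg.norm(c[0]-c[1]))
a,b=P(561,115,.045),P(583,385,.045);print("rod",a,b,np.degrees(np.arctan2((a-b)[1],(a-b)[0])))
E
```

```text
eyepiece [ 0.348 -0.159  0.411] [ 0.361 -0.218  0.404]
holes [0.47831141 0.11510569 0.034     ] [0.48111433 0.08507513 0.034     ] [0.47971287 0.10009041 0.034     ] 0.030161089158421344 yaw 5.332278451436893
foot [[0.541 0.143 0.006]
 [0.547 0.067 0.006]
 [0.416 0.054 0.006]
 [0.409 0.13  0.006]] [0.47827246 0.09844025 0.006     ] [np.float64(5.48620099096224), np.float64(5.666306802357991)] 0.13300185763782246 0.07592047087850914
rod [0.54607809 0.10516422 0.045     ] [0.40775683 0.09260363 0.045     ] 5.188647936758369
```

```bash
python3 -m handwheel '0 0 4 0 0 0 1;0 0 8 0 0 0 1;0 0 12 0 0 0 1;0 0 16 0 0 0 1;0 0 20 0 0 0 1;0 0 24 0 0 0 1;0 0 28 0 0 0 1;0 0 32 0 0 0 1' 40
python3 -m handwheel '2 3.6 0 0 0 3 1;4 7.2 0 0 0 6 1;6 10.8 0 0 0 10 1;8 14.4 0 0 0 13 1;10 18 0 0 0 16 1;12 21.6 0 0 0 20 1;14 25.2 0 0 0 23 1;16 28.8 0 0 0 26 1'
```

```text
time_s: 0.77
position: [0.1997, -0.5116, 0.549]
tool_rot: [[0.932, 0.363, 0.0], [0.363, -0.932, -0.002], [-0.0, 0.002, -1.0]]
ft_force: [-0.5, -1.0, 1.6]
grip_width: 0.0853
gripper_force: 0.0
time_s: 1.43
position: [0.3602, -0.2229, 0.5463]
tool_rot: [[0.676, 0.736, -0.0], [0.736, -0.676, 0.0], [0.0, -0.0, -1.0]]
ft_force: [1.1, -0.1, -0.2]
grip_width: 0.0855
gripper_force: 0.0
```

```bash
python3 -m handwheel '1.5 3.8 0 0 0 4 1;3 7.6 0 0 0 7 1;4.5 11.4 0 0 0 10 1;6 15.2 0 0 0 13 1;7.5 19 0 0 0 16 1;9 22.8 0 0 0 20 1;10.5 26.6 0 0 0 23 1;12 30.4 0 0 0 26.3 1'
python3 -m handwheel '0.4 3 -2.6 0 0 0 1;0.8 6 -5.2 0 0 0 1;1.2 9 -7.8 0 0 0 1;1.6 12 -10.4 0 0 0 1;2 15 -13 0 0 0 1;2.4 18 -15.6 0 0 0 1;2.8 21 -18.2 0 0 0 1;3 22.5 -21 0 0 0 1'
python3 -m handwheel '0 2 -3 0 0 0 1;0 2 -4 0 0 0 1;0 2 -4 0 0 0 1'
python3 - <<'E'
from h import *
import pickle
im=get_image("wrist"); pickle.dump(im,open("w1.pkl","wb")); cv2.imwrite("pics/w1.png",im["color"][:,:,::-1])
print(np.round(im["xyz"],3),np.round(im["orientation"],2).tolist(),im["vertical_fov"],proj(im,[.512,.3286,.104]))
E
```

```text
time_s: 2.1
position: [0.48, 0.0813, 0.5463]
tool_rot: [[0.28, 0.96, -0.0], [0.96, -0.28, -0.0], [-0.0, -0.0, -1.0]]
ft_force: [-0.0, -0.9, 1.0]
grip_width: 0.0856
gripper_force: 0.0
time_s: 2.77
position: [0.5095, 0.307, 0.3345]
tool_rot: [[0.28, 0.96, -0.001], [0.96, -0.28, 0.0], [0.0, -0.001, -1.0]]
ft_force: [0.3, -0.2, -0.4]
grip_width: 0.0852
gripper_force: 0.0
time_s: 3.02
position: [0.5088, 0.3246, 0.2926]
tool_rot: [[0.281, 0.96, -0.007], [0.96, -0.281, -0.003], [-0.004, -0.006, -1.0]]
ft_force: [0.1, -0.7, 0.7]
grip_width: 0.0857
gripper_force: 0.0
[0.532 0.402 0.436] [[0.96, -0.26, -0.1], [-0.28, -0.91, -0.3], [-0.01, 0.32, -0.95]] 66.05154861792252 [np.float64(276.3401974084685), np.float64(173.52646332124468)]
```

View pics/w1.png

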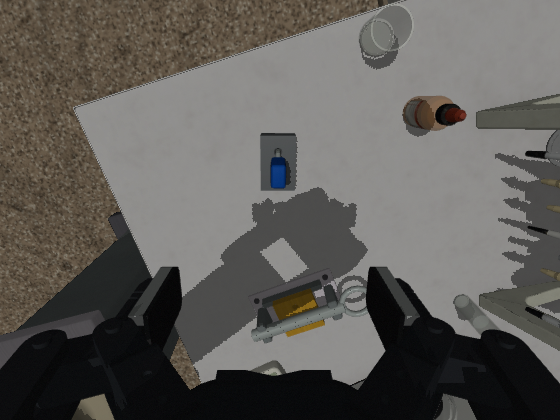

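The wrist view shows the blue grip at about (278,172), square to the fingers and standing in the block at (278,162). The bracket is below at about (300,305).

```bash
python3 - <<'E'
from h import *
import pickle
im=pickle.load(open("w1.pkl","rb"))
h=cv2.cvtColor(im["color"],cv2.COLOR_RGB2HSV)
m=cv2.inRange(h,(100,120,40),(130,255,255)); m[:,:240]=0;m[:,320:]=0;m[:130]=0;m[220:]=0
p=np.argwhere(m)[:,::-1];lo,hi=p.min(0),p.max(0)+1;r=cv2.minAreaRect(p.astype(np.float32));print(lo,hi,r)
b=p[p[:,1]>hi[1]-15]; uc=(b[:,0].min()+b[:,0].max()+1)/2-.5
far=ray(im,uc,hi[1]-.5,.104); y=np.array([.28,.96,0]); print("grip",far,far+y*.013, "width",np.linalg.norm(ray(im,b[:,0].min(),180,.104)-ray(im,b[:,0].max()+1,180,.104)))
g=cv2.inRange(h,(0,0,50),(180,60,140)); g=cv2.bitwise_or(g,m); g=g[120:200,250:310]
k,l,st,c=cv2.connectedComponentsWithStats(g);print(st[1:][st[1:,4]>100])
r=cv2.minAreaRect((np.argwhere(l==1+np.argmax(st[1:,4]))[:,::-1]+[250,120]).astype(np.float32));print("block",r,ray(im,*r[0],.032))
E
```

```text
[271 157] [286 188] ((278.0, 172.0), (30.0, 14.0), 90.0)
grip [0.50946839 0.31354442 0.104     ] [0.51310839 0.32602442 0.104     ] width 0.01582006796096947
[[  10   12   38   62 1979]
 [  38   70   22   10  135]]
block ((278.5, 162.5), (61.0, 37.0), 90.0) [0.51413835 0.3255911  0.032     ]
```

```bash
python3 -m handwheel '0.4 0.2 -4 0 0 0 1;0.4 0.2 -8 0 0 0 1;0.4 0.2 -11 0 0 0 1;0.4 0.2 -13 0 0 0 1;0.4 0.2 -13 0 0 0 1;0.4 0.2 -13 0 0 0 1'
```

```text
time_s: 3.57
position: [0.5146, 0.3258, 0.1678]
tool_rot: [[0.283, 0.959, 0.001], [0.959, -0.283, 0.0], [0.001, 0.001, -1.0]]
ft_force: [-0.0, 0.9, -0.6]
grip_width: 0.0857
gripper_force: 0.0
```

```bash
python3 -m handwheel '-0.1 0.1 -3 0 0 0 1;-0.1 0.1 -6 0 0 0 1;-0.1 0.1 -8 0 0 0 1;-0.1 0.1 -9.5 0 0 0 1;-0.1 0.1 -10.4 0 0 0 1;-0.1 0.1 -10.4 0 0 0 1;-0.1 0.1 -10.4 0 0 0 1'
python3 -m handwheel '0 0 0 0 0 0 0;0 0 0 0 0 0 0;0 0 0 0 0 0 0;0 0 0 0 0 0 0;0 0 0 0 0 0 0;0 0 0 0 0 0 0;0 0 0 0 0 0 0;0 0 0 0 0 0 0' 50
```

```text
time_s: 4.15
position: [0.514, 0.3274, 0.0642]
tool_rot: [[0.282, 0.959, 0.003], [0.959, -0.282, 0.001], [0.002, 0.002, -1.0]]
ft_force: [0.4, 0.5, 0.1]
grip_width: 0.0856
gripper_force: 0.0
time_s: 4.82
position: [0.5126, 0.3273, 0.0626]
tool_rot: [[0.282, 0.959, -0.0], [0.959, -0.282, 0.0], [0.0, -0.0, -1.0]]
ft_force: [-2.6, 0.5, 2.8]
grip_width: 0.015
gripper_force: 51.2
```

```bash
python3 -m handwheel '0 0 1 0 0 0 0;0 0 2 0 0 0 0;0 0 3.5 0 0 0 0;0 0 5.5 0 0 0 0;0 0 8 0 0 0 0;0 0 11 0 0 0 0;0 0 12 0 0 0 0;0 0 12 0 0 0 0'
python3 - <<'E'
from h import *
import pickle
for n in("wrist","scene","top"):
    im=get_image(n); pickle.dump(im,open(n+"2.pkl","wb")); cv2.imwrite(f"pics/{n}2.png",im["color"][:,:,::-1])
S=pickle.load(open("scene2.pkl","rb")); p=status.observe()["position"]; u,v=map(int,proj(S,p)); print(u,v,p)
cv2.imwrite("pics/s2.png",cv2.resize(S["color"][v-40:v+50,u-50:u+50][:,:,::-1],None,fx=6,fy=6,interpolation=cv2.INTER_CUBIC))
E
```

```text
time_s: 5.48
position: [0.5138, 0.3275, 0.1857]
tool_rot: [[0.282, 0.959, 0.006], [0.959, -0.282, 0.002], [0.004, 0.005, -1.0]]
ft_force: [-0.4, 1.3, -1.7]
grip_width: 0.0152
gripper_force: 50.7
220 209 [0.5122273  0.32678344 0.18082128]
```

View pics/s2.png

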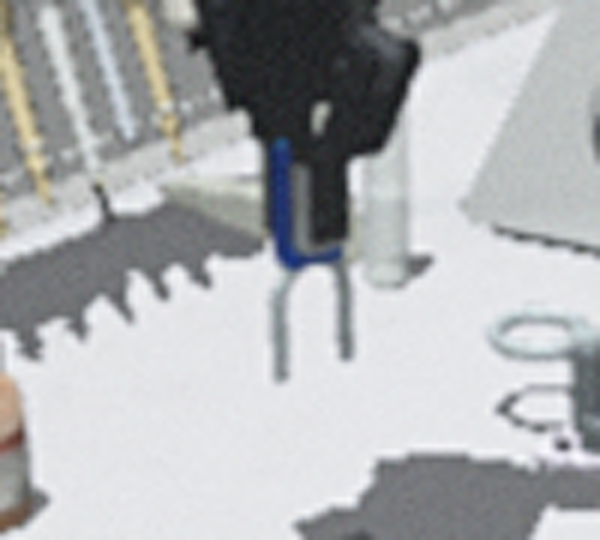

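View pics/wrist2.png

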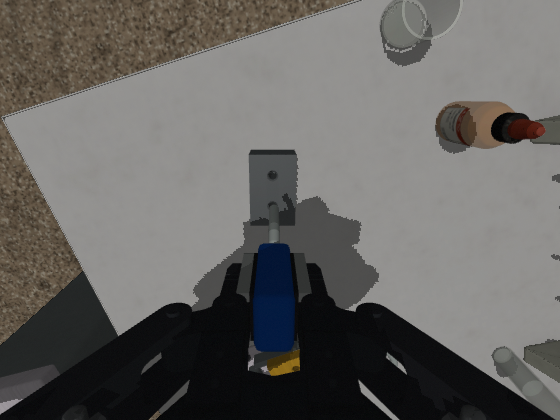

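Lifted: the scene crop shows the U-bolt upright in the fingers. In the wrist view its near leg runs from (275,240) to a tip at about (273,206). I zoom in on the tip.

```bash
python3 - <<'E'
from h import *
import pickle
im=pickle.load(open("wrist2.pkl","rb"))
cv2.imwrite("pics/w2c.png",cv2.resize(im["color"][140:260,230:320][:,:,::-1],None,fx=5,fy=5,interpolation=cv2.INTER_CUBIC))
p=np.array([.5122,.3268,.1808]); y=np.array([.282,.959,0])
print([np.round(proj(im,p+[0,0,-.0566]+y*(.015+d)),1) for d in(-.003,0,.003)], np.round(proj(im,p+[0,0,-.0566]+y*.018),1))
h=cv2.cvtColor(im["color"],cv2.COLOR_RGB2HSV); m=cv2.inRange(h,(100,120,30),(130,255,255)); q=np.argwhere(m)[:,::-1]; q=q[(abs(q[:,0]-275)<45)&(q[:,1]>230)&(q[:,1]<370)]; print(q.min(0),q.max(0))
print([np.round(proj(im,p+[0,0,-.0566+.098]+y*d),1) for d in(-.013,.013)],np.round(proj(im,p+[0,0,-.0566+.048]+y*.013),1))
E
```

```text
[array([270.8, 207.8]), array([270.8, 203.5]), array([270.8, 199.2])] [270.8 199.2]
[253 243] [294 351]
[array([270.2, 343. ]), array([270. , 287.1])] [270.5 234.9]
```

View pics/w2c.png

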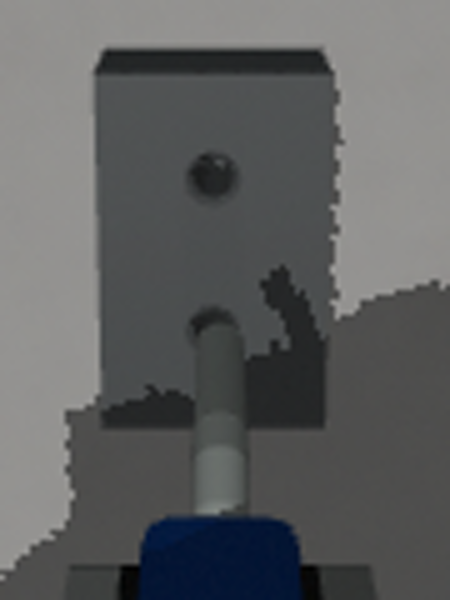

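The zoom shows the leg tip at crop (217,325), which is (273.3,205) in full. That suggests the U-bolt sits 2–3 mm back along tool x from the TCP. I carry it over the bracket and compare tip and hole in one wrist picture.

```bash
python3 -m handwheel '-0.4 -2.5 0 0 0 3 0;-0.8 -5.5 0 0 0 6 0;-1.3 -9 0 0 0 9 0;-1.8 -12.5 0 0 0 12 0;-2.3 -16 0 0 0 15 0;-2.8 -19.5 0 0 0 18 0;-3.2 -21.5 0 0 0 20 0;-3.2 -22.5 0 0 0 21.7 0'
python3 -m handwheel '0 0 -1.5 0 0 0 0;0 0 -3 0 0 0 0;0 0 -4 0 0 0 0;0 0 -4 0 0 0 0;0 0 -4 0 0 0 0;0 0 -4 0 0 0 0'
python3 - <<'E'
from h import *
import pickle
im=get_image("wrist");pickle.dump(im,open("w3.pkl","wb"));s=status.observe();print(s["position"],s["ft_force"])
cv2.imwrite("pics/w3c.png",cv2.resize(im["color"][130:330,180:380][:,:,::-1],None,fx=3,fy=3,interpolation=cv2.INTER_CUBIC))
for n in("scene","top"): pickle.dump(get_image(n),open(n+"3.pkl","wb"))
E
```

```text
time_s: 6.3
position: [0.4795, 0.0997, 0.1809]
tool_rot: [[-0.092, 0.996, -0.004], [0.996, 0.092, -0.0], [-0.0, -0.004, -1.0]]
ft_force: [-0.1, 0.8, -1.5]
grip_width: 0.0154
gripper_force: 50.6
time_s: 6.8
position: [0.4809, 0.1022, 0.1423]
tool_rot: [[-0.093, 0.996, -0.001], [0.996, 0.093, 0.0], [0.0, -0.001, -1.0]]
ft_force: [-0.3, -0.3, -1.1]
grip_width: 0.0153
gripper_force: 50.6
[0.481028   0.10218267 0.1426609 ] [ 0.01018831 -0.10403451 -0.97613744]
```

View pics/w3c.png

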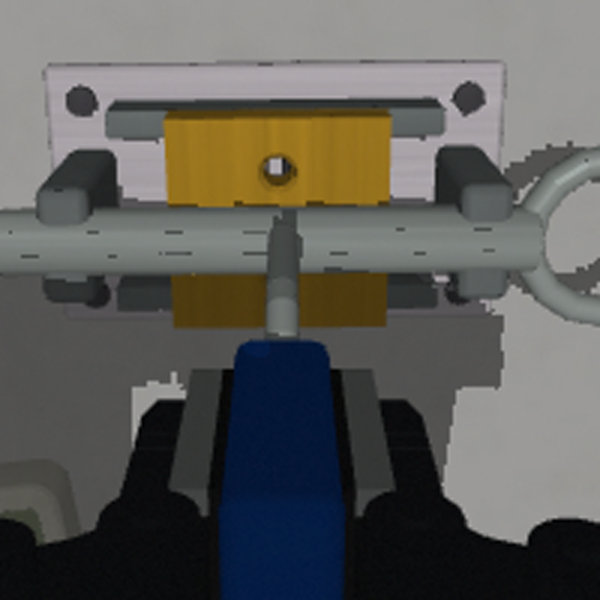

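The view shows the rod level across the crop, with the +y hole at crop (278,169) and the near leg tip at (284,210). Both rod ends and all edges are clear.

```bash
python3 - <<'E'
from h import *
import pickle
im=pickle.load(open("w3.pkl","rb")); a=np.radians(5.3); X=np.array([np.cos(a),np.sin(a),0]);Y=np.array([-np.sin(a),np.cos(a),0])
p=np.array([.4810,.1022,.1427])
def loc(u,v,z): q=ray(im,180+u/3-.33,130+v/3-.33,z)-p; return np.round([q@X*1e3,q@Y*1e3],1)
print("hole",loc(278,169,.034)); 
for dz in(-.0566,): print("tip",loc(284,210,p[2]+dz+.0025),"(outer y ~ +17.5)", "leg mid x", loc(284,250,p[2]+dz+.02))
for u in(100,450): print("rod",u,loc(u,(211.5 if u<200 else 208),.045),loc(u,(272 if u<200 else 271),.045),)
print("grip edges top", loc(217,500,p[2]-.0566+.098),loc(346,500,p[2]-.0566+.098))
print("pads",loc(232,345,.1427-.0566+.048),loc(329,345,.1427-.0566+.048))
print("plate edges",loc(165,112,.034),loc(390,112,.034))
E
```

```text
hole [-1.2 13.3]
tip [ 0.3 18.7] (outer y ~ +17.5) leg mid x [ 0.3 15.9]
rod 100 [-47.5   4.8] [-48.5 -12.1]
rod 450 [43.5  5.7] [ 44.5 -11.8]
grip edges top [-7.9 11.4] [ 7.8 11.4]
pads [-8.6  8.6] [8.  8.6]
plate edges [-30.9  28.8] [28.3 28.8]
```

```bash
python3 -m handwheel '-0.13 -0.25 0 0 0 0 0;-0.13 -0.25 -0.8 0 0 0 0;-0.13 -0.25 -1.6 0 0 0 0;-0.13 -0.25 -2.2 0 0 0 0;-0.13 -0.25 -2.2 0 0 0 0;-0.13 -0.25 -2.2 0 0 0 0;-0.13 -0.25 -2.2 0 0 0 0'
python3 -m handwheel '0 0 -0.2 0 0 0 0;0 0 -0.4 0 0 0 0;0 0 -0.6 0 0 0 0;0 0 -0.8 0 0 0 0;0 0 -0.8 0 0 0 0'
python3 -m handwheel '0 0 -0.2 0 0 0 0;0 0 -0.4 0 0 0 0;0 0 -0.6 0 0 0 0;0 0 -0.7 0 0 0 0;0 0 -0.7 0 0 0 0;0 0 -0.7 0 0 0 0'
python3 - <<'E'
from h import *
import pickle
im=get_image("wrist");pickle.dump(im,open("w4.pkl","wb"));s=status.observe();print(s["position"],s["ft_force"],s["wrist_torque"])
cv2.imwrite("pics/w4c.png",cv2.resize(im["color"][150:310,200:360][:,:,::-1],None,fx=3.5,fy=3.5,interpolation=cv2.INTER_CUBIC))
E
```

```text
time_s: 7.53
position: [0.4797, 0.0996, 0.1204]
tool_rot: [[-0.092, 0.996, -0.0], [0.996, 0.092, 0.0], [0.0, -0.0, -1.0]]
ft_force: [0.0, -0.4, -1.6]
grip_width: 0.0153
gripper_force: 50.6
time_s: 7.95
position: [0.4794, 0.0996, 0.112]
tool_rot: [[-0.092, 0.996, -0.001], [0.996, 0.092, 0.0], [0.0, -0.001, -1.0]]
ft_force: [0.6, 0.9, -1.4]
grip_width: 0.0156
gripper_force: 50.6
time_s: 8.45
position: [0.4796, 0.0996, 0.1054]
tool_rot: [[-0.092, 0.996, -0.0], [0.996, 0.092, 0.0], [0.0, -0.0, -1.0]]
ft_force: [1.0, -0.7, -1.7]
grip_width: 0.0159
gripper_force: 50.6
[0.4796448  0.09959045 0.10546975] [ 0.09494222 -0.92415868 -1.25859546] [-0.01032447 -0.06043839 -0.0028377 ]
```

View pics/w4c.png

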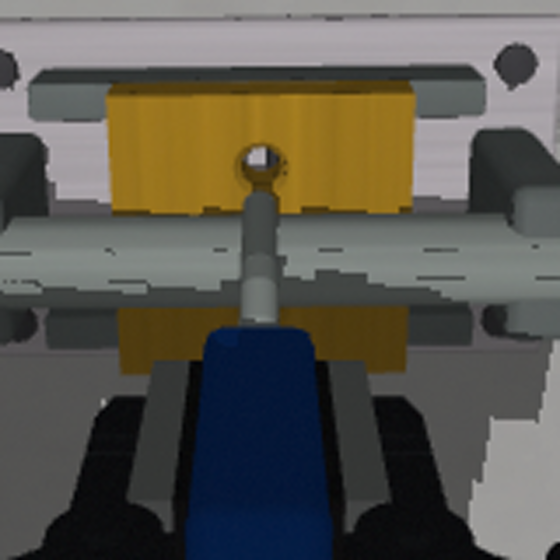

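The tip (261,192) is in line with the hole (261,162) along the rod, and the legs are already astride it. I check the sideways offset from this picture.

```bash
python3 - <<'E'
from h import *
import pickle
im=pickle.load(open("w4.pkl","rb")); a=np.radians(5.3); X=np.array([np.cos(a),np.sin(a),0]);Y=np.array([-np.sin(a),np.cos(a),0])
p=np.array([.47964,.0996,.10547])
def loc(u,v,z): q=ray(im,200+u/3.5-.36,150+v/3.5-.36,z)-p; return np.round([q@X*1e3,q@Y*1e3],1)
print("hole",loc(261.5,162,.034),"tip-2.7",loc(261,192,p[2]-.0566+.0017)-[0,2.7])
E
```

```text
hole [ 0.4 16. ] tip-2.7 [ 0.3 12.5]
```

```bash
python3 -m handwheel '-0.01 0.1 0 0 0 0 0;-0.02 0.2 0 0 0 0 0;-0.03 0.3 0 0 0 0 0;-0.03 0.3 0 0 0 0 0'
python3 -m handwheel '0 0 -0.2 0 0 0 0;0 0 -0.4 0 0 0 0;0 0 -0.6 0 0 0 0;0 0 -0.8 0 0 0 0;0 0 -0.8 0 0 0 0;0 0 -0.8 0 0 0 0'
python3 - <<'E'
from h import *
import pickle
im=get_image("wrist");pickle.dump(im,open("w5.pkl","wb"));s=status.observe();print(s["position"],s["ft_force"],s["wrist_torque"])
cv2.imwrite("pics/w5c.png",cv2.resize(im["color"][170:290,220:340][:,:,::-1],None,fx=5,fy=5,interpolation=cv2.INTER_CUBIC))
E
```

```text
time_s: 8.83
position: [0.4793, 0.1028, 0.1055]
tool_rot: [[-0.093, 0.996, 0.0], [0.996, 0.093, 0.0], [0.0, 0.0, -1.0]]
ft_force: [0.1, 1.0, -1.2]
grip_width: 0.0152
gripper_force: 50.6
time_s: 9.33
position: [0.4792, 0.1026, 0.0973]
tool_rot: [[-0.092, 0.996, -0.0], [0.996, 0.092, -0.0], [0.0, -0.0, -1.0]]
ft_force: [0.3, -0.2, -0.8]
grip_width: 0.0154
gripper_force: 50.6
[0.47930783 0.10258861 0.09739305] [-0.96108502 -0.73689458 -0.81134741] [ 0.02484877 -0.01528046 -0.03751448]
```

View pics/w5c.png

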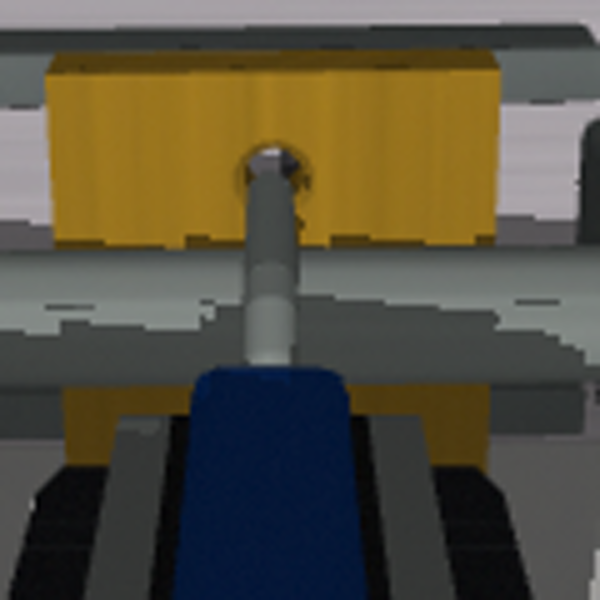

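The tip (270,153) now overlaps the hole (centre about (274,172)), roughly 7 mm above the plate. I check the remaining offset numerically.

```bash
python3 - <<'E'
from h import *
import pickle
im=pickle.load(open("w5.pkl","rb")); a=np.radians(5.3); X=np.array([np.cos(a),np.sin(a),0]);Y=np.array([-np.sin(a),np.cos(a),0])
p=np.array([.4793,.1026,.0974])
def loc(u,v,z): q=ray(im,220+u/5-.4,170+v/5-.4,z)-p; return np.round([q@X*1e3,q@Y*1e3],1)
print("rim",loc(274,143,.034),loc(238,172,.034),loc(310,172,.034),"tip-2.7",loc(270,153,p[2]-.0566+.0017)-[0,2.7])
E
```

```text
rim [ 0.4 16.8] [-4.4 12.8] [ 5.3 12.8] tip-2.7 [-0.1 15.4]
```

```bash
python3 -m handwheel '0.03 -0.1 0 0 0 0 0;0.05 -0.23 0 0 0 0 0;0.05 -0.23 0 0 0 0 0'
python3 -m handwheel '0 0 -0.1 0 0 0 0;0 0 -0.2 0 0 0 0;0 0 -0.3 0 0 0 0;0 0 -0.4 0 0 0 0;0 0 -0.4 0 0 0 0'
python3 -m handwheel '0 0 -0.1 0 0 0 0;0 0 -0.1 0 0 0 0;0 0 -0.1 0 0 0 0'
python3 -m handwheel '0 0 -0.1 0 0 0 0;0 0 -0.1 0 0 0 0;0 0 -0.1 0 0 0 0'
```

```text
time_s: 9.63
position: [0.4799, 0.1001, 0.0975]
tool_rot: [[-0.092, 0.996, 0.0], [0.996, 0.092, -0.0], [-0.0, 0.0, -1.0]]
ft_force: [-0.7, 0.0, -0.9]
grip_width: 0.0159
gripper_force: 50.6
time_s: 10.05
position: [0.4797, 0.1003, 0.0932]
tool_rot: [[-0.092, 0.996, -0.0], [0.996, 0.092, 0.0], [0.0, -0.0, -1.0]]
ft_force: [0.1, 0.0, -1.2]
grip_width: 0.0156
gripper_force: 50.6
time_s: 10.3
position: [0.4798, 0.1003, 0.0924]
tool_rot: [[-0.092, 0.996, -0.0], [0.996, 0.092, -0.0], [-0.0, -0.0, -1.0]]
ft_force: [-1.1, -0.7, -0.5]
grip_width: 0.0152
gripper_force: 50.6
time_s: 10.55
position: [0.4798, 0.1003, 0.0914]
tool_rot: [[-0.092, 0.996, -0.0], [0.996, 0.092, 0.0], [0.0, -0.0, -1.0]]
ft_force: [-0.6, 0.9, -1.7]
grip_width: 0.0156
gripper_force: 50.6
```

```bash
for i in 1; do python3 -m handwheel '0 0 -0.1 0 0 0 0;0 0 -0.1 0 0 0 0;0 0 -0.1 0 0 0 0' | grep -E "pos|ft"; done
python3 -m handwheel '0 0 -0.1 0 0 0 0;0 0 -0.1 0 0 0 0;0 0 -0.1 0 0 0 0'| grep -E "pos|ft"
python3 -m handwheel '0 0 -0.1 0 0 0 0;0 0 -0.1 0 0 0 0;0 0 -0.1 0 0 0 0'| grep -E "pos|ft"
```

```text
position: [0.4798, 0.1003, 0.0904]
ft_force: [0.2, 0.7, -0.9]
position: [0.4797, 0.1003, 0.0894]
ft_force: [-0.6, -0.5, -1.8]
position: [0.4798, 0.1004, 0.0884]
ft_force: [0.0, 0.6, -1.9]
```

```bash
python3 -m handwheel '0 0 -0.1 0 0 0 0;0 0 -0.1 0 0 0 0;0 0 -0.1 0 0 0 0'| grep -E "pos|ft"
python3 -m handwheel '0 0 -0.1 0 0 0 0;0 0 -0.1 0 0 0 0;0 0 -0.1 0 0 0 0'| grep -E "pos|ft"
python3 -m handwheel '0 0 -0.1 0 0 0 0;0 0 -0.1 0 0 0 0;0 0 -0.1 0 0 0 0'| grep -E "pos|ft"
```

```text
position: [0.4798, 0.1004, 0.0874]
ft_force: [0.9, 0.4, -1.6]
position: [0.4798, 0.1004, 0.0864]
ft_force: [0.5, 1.4, -2.1]
position: [0.4798, 0.1004, 0.0854]
ft_force: [0.1, 1.7, -1.6]
```

```bash
python3 -m handwheel '0 0 -0.1 0 0 0 0;0 0 -0.2 0 0 0 0;0 0 -0.2 0 0 0 0'| grep -E "pos|ft"
python3 -m handwheel '0 0 -0.1 0 0 0 0;0 0 -0.2 0 0 0 0;0 0 -0.2 0 0 0 0'| grep -E "pos|ft"
python3 -m handwheel '0 0 -0.1 0 0 0 0;0 0 -0.2 0 0 0 0;0 0 -0.2 0 0 0 0'| grep -E "pos|ft"
```

```text
position: [0.4798, 0.1004, 0.0833]
ft_force: [0.4, 1.9, -0.7]
position: [0.4798, 0.1004, 0.0813]
ft_force: [1.6, 2.2, -1.0]
position: [0.4798, 0.1003, 0.0793]
ft_force: [0.9, 3.1, -1.0]
```

```bash
python3 -m handwheel '0 0.04 0 0 0 0 0;0 0.04 -0.2 0 0 0 0;0 0.04 -0.2 0 0 0 0'| grep -E "pos|ft"
python3 -m handwheel '0 0 -0.1 0 0 0 0;0 0 -0.2 0 0 0 0;0 0 -0.2 0 0 0 0'| grep -E "pos|ft"
python3 -m handwheel '0 0 -0.1 0 0 0 0;0 0 -0.2 0 0 0 0;0 0 -0.2 0 0 0 0'| grep -E "pos|ft"
```

```text
position: [0.4797, 0.1006, 0.0771]
ft_force: [1.2, 1.0, -1.6]
position: [0.4797, 0.1006, 0.0752]
ft_force: [0.0, 0.4, -2.3]
position: [0.4795, 0.1007, 0.0733]
ft_force: [-0.7, 0.4, -1.2]
```

Legs are in and side loads are low. Next come the spring noses, in 1 mm steps.

```bash
python3 -m handwheel '0 0 -0.1 0 0 0 0;0 0 -0.1 0 0 0 0;0 0 -0.1 0 0 0 0'| grep -E "pos|ft"
python3 -m handwheel '0 0 -0.1 0 0 0 0;0 0 -0.1 0 0 0 0;0 0 -0.1 0 0 0 0'| grep -E "pos|ft"
python3 -m handwheel '0 0 -0.1 0 0 0 0;0 0 -0.1 0 0 0 0;0 0 -0.1 0 0 0 0'| grep -E "pos|ft"
python3 -m handwheel '0 0 -0.1 0 0 0 0;0 0 -0.1 0 0 0 0;0 0 -0.1 0 0 0 0'| grep -E "pos|ft"
```

```text
position: [0.4795, 0.1008, 0.0722]
ft_force: [-1.3, 0.1, 0.5]
position: [0.4795, 0.1007, 0.0712]
ft_force: [-2.1, 1.1, -0.6]
position: [0.4796, 0.1007, 0.0702]
ft_force: [-2.1, 0.3, -1.1]
position: [0.4796, 0.1007, 0.0692]
ft_force: [-1.9, 0.8, -2.4]
```

```bash
python3 -m handwheel '0 0 -0.1 0 0 0 0;0 0 -0.1 0 0 0 0;0 0 -0.1 0 0 0 0'| grep -E "pos|ft"
python3 -m handwheel '0 0 -0.1 0 0 0 0;0 0 -0.1 0 0 0 0;0 0 -0.1 0 0 0 0'| grep -E "pos|ft"
python3 -m handwheel '0 0 -0.1 0 0 0 0;0 0 -0.1 0 0 0 0;0 0 -0.1 0 0 0 0'| grep -E "pos|ft"
```

```text
position: [0.4797, 0.1007, 0.0683]
ft_force: [-1.8, 0.8, -3.4]
position: [0.4797, 0.1007, 0.0673]
ft_force: [-3.5, 0.4, -1.9]
position: [0.4797, 0.1007, 0.0663]
ft_force: [-3.6, 0.7, -2.2]
```

```bash
python3 -m handwheel '-0.03 0 0 0 0 0 0;-0.03 0 -0.1 0 0 0 0;-0.03 0 -0.1 0 0 0 0'| grep -E "pos|ft"
python3 -m handwheel '0 0 -0.05 0 0 0 0;0 0 -0.05 0 0 0 0'| grep -E "pos|ft"
python3 -m handwheel '0 0 -0.05 0 0 0 0;0 0 -0.05 0 0 0 0'| grep -E "pos|ft"
```

```text
position: [0.4796, 0.1007, 0.0654]
ft_force: [-2.2, 0.0, -1.2]
position: [0.4796, 0.1007, 0.0651]
ft_force: [-2.6, -0.1, 2.4]
position: [0.4796, 0.1007, 0.0649]
ft_force: [-4.2, 0.6, 5.8]
```

```bash
python3 -m handwheel '0 0 -0.05 0 0 0 0;0 0 -0.05 0 0 0 0'| grep -E "pos|ft"
python3 -m handwheel '0 0 -0.05 0 0 0 0;0 0 -0.05 0 0 0 0'| grep -E "pos|ft"
python3 -m handwheel '0 0 -0.05 0 0 0 0;0 0 -0.05 0 0 0 0'| grep -E "pos|ft"
```

```text
position: [0.4797, 0.1007, 0.0648]
ft_force: [-5.9, -0.0, 11.0]
position: [0.4797, 0.1007, 0.0647]
ft_force: [-6.7, -0.9, 16.5]
position: [0.4797, 0.1007, 0.0647]
ft_force: [-7.9, -1.3, 21.6]
```

```bash
python3 -m handwheel '0.05 0 0.15 0 0 0 0;0.05 0 0.15 0 0 0 0'| grep -E "pos|ft"
python3 -m handwheel '0 0 0 0 0 0 0.5;0 0 0 0 0 0 0.5;0 0 0 0 0 0 0.5;0 0 0 0 0 0 0.5;0 0 0 0 0 0 0.5'
python3 -m handwheel '0 0 1 0 0 0 0.5;0 0 3 0 0 0 0.5;0 0 6 0 0 0 0.5;0 0 9 0 0 0 0.5;0 0 12 0 0 0 0.5;0 0 15 0 0 0 0.5;0 0 15 0 0 0 0.5'|grep -E "pos|ft"
python3 - <<'E'
from h import *
w=get_image("wrist");S=get_image("scene")
u,v=map(int,proj(S,[.48,.1,.05]))
a=cv2.resize(S["color"][v-35:v+35,u-45:u+45],(540,420),interpolation=cv2.INTER_CUBIC)
g=cv2.resize(w["color"][150:350,180:380],(260,260))
o=np.zeros((420,800,3),np.uint8);o[:,:540]=a;o[:260,540:]=g
cv2.imwrite("pics/end.png",o[:,:,::-1])
h=cv2.cvtColor(S["color"],cv2.COLOR_RGB2HSV);m=cv2.inRange(h,(105,120,40),(130,255,255));m[:v-50]=0;m[v+20:]=0;m[:,:u-30]=0;m[:,u+30:]=0
q=np.argwhere(m)[:,::-1];print(q.mean(0),proj(S,[.4797,.1,.081]),proj(S,[.4797,.1,.089]))
E
```

```text
position: [0.4798, 0.1007, 0.0649]
ft_force: [-5.8, -0.8, 8.3]
time_s: 16.97
position: [0.4802, 0.1007, 0.0643]
tool_rot: [[-0.092, 0.996, 0.0], [0.996, 0.092, -0.0], [-0.0, 0.0, -1.0]]
ft_force: [-0.7, -0.2, -0.2]
grip_width: 0.0427
gripper_force: 0.0
position: [0.4821, 0.1007, 0.2198]
ft_force: [0.6, -0.4, 0.9]
[286.46017699 218.77876106] [np.float64(286.2194990276537), np.float64(219.10977168784862)] [np.float64(286.293509013846), np.float64(216.4600285177953)]
```

View pics/end.png

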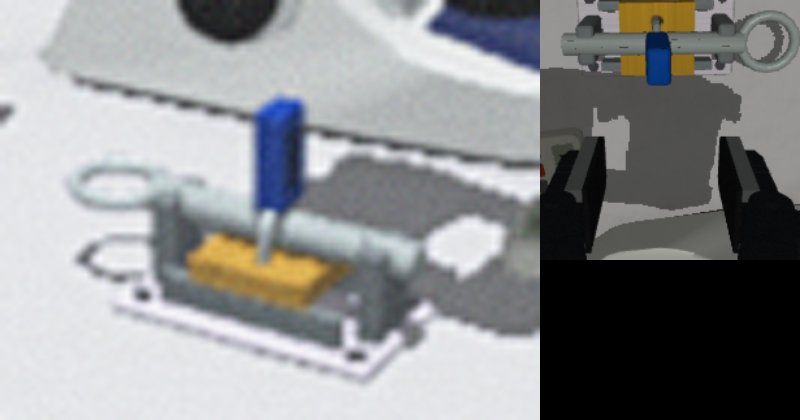

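The U-bolt stands upright astride the rod with its leg through the plate. The grip centre in the scene view, (286.5,218.8), matches the seated prediction (286.2,219.1), and the gripper is clear.

```bash
python3 -c "
from rig import env
print(env.close_job())"
```

```text
the job is handed in; nothing more can be done
None
```

The U-bolt is fully home and upright, astride the rod and through both plate holes. It is released with the gripper clear, and I handed the job in at about 18 s; the highest contact reading I saw was about 22 N, and no verdict came back.

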